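# Sweep the clamping caul clean and hold it up level

## Robot

A 6-joint arm with a two-finger parallel gripper is mounted at the origin on a cart in front of the work surface, level with it; the furniture and walls round the work are solid. World frame = base frame: x ahead of the robot, y to its left, z up, the work surface at z = 0. Lengths are in m, angles in rad, forces in N, time in s.
With the tool pointing down it reaches from about 0.375 to 0.9 m from the base axis. Payload 3.1 kg.
Tool frame: the origin (TCP) lies on the centre line of the jaws, within the pads' length; the fingertips stand 17 mm ahead of it and the grasp point (between the pads) lies 2 mm behind it; y points along the fingers, z is the direction in which the jaws open and shut, and the axes are right-handed (so a half turn about y gives the same grasp; the last joint's range is limited). The gripper opens to 85 mm and grips with 20 to 120 N. Pads are 22 mm wide; open, the fingers measure 114 mm over their backs; the gripper's body (76 mm by 85 mm) begins 54 mm behind the grasp point. The pads swing forward as they close: fully open they stand 13 mm farther back than shut.
Start: joints at [-1.48, 0.527, 1.433, -0, 1.181, -0.178], TCP at [0.167, -0.602, 0.216] pointing down, gripper open.
Joint ranges: [-3.08, 3.08], [-0.75, 2.2], [0.22, 2.44], [-1.43, 4.57], [0, 2.65], [-2.85, 2.85]. Speed limits (rad/s): [2.79, 2.79, 3.14, 3.14, 3.14, 3.14].

## Interface

Orientations are given as a unit quaternion [x, y, z, w].
In Python, from station import manip gives the robot as it stands.
- The arm moves only by the shell command python3 -m handwheel 'ROWS' [FORCE]. ROWS is JSON, one flat list of numbers, 7 for each row, row after row: the shift along the tool's x, y, z in cm, then the turn, a rotation vector about the tool's x, y, z in rad, then the finger opening in cm, from 0 to 8.54. A call has 1 to 10 rows; each row is the pose to reach, as a shift and turn from the pose commanded when the call began, along the tool's axes at that moment; what a row does not reach only later rows make up. A row lasts 1/12 s, in which the tool goes at most 41.7 mm and 7.16 degrees, less where a joint would pass 70% of its speed; a pose out of reach is approached as far as the arm can. A call with a gripper value outside its range is refused whole. The fingers move at their own pace and stop on an object; FORCE is the grip in N (left out, the last holds). Time passes only in rows, so rows that repeat a pose let the fingers close. It gives the time, the measured TCP pose, the force and the opening at its end, in the units of the state.
- manip.sense(): the state, without advancing time (a new reading comes with each control period).
- manip.snapshot(name): name is "scene" or "top" or "wrist"; returns a dict with "frame" (384x512x3 uint8, red, green, blue), "depth" (384x512 float32, m along the optical axis (not along the pixel's ray), 0 where there is no reading), "camera_matrix" (3x3 intrinsics, pixels), "rvec" (rotation vector, rad) and "tvec" (3), from world to camera coordinates, as OpenCV has them. Camera axes: x right, y down, z forward; pixel columns grow to the right and rows downward; lengths in m; the calibration is good to about 2 mm. A picture is of the moment at which its call begins.
- manip.sign_off(): hands the job in, once; it reports no verdict.
The state is a dict: "t": time; "q": joint angles; "qd": joint speeds; "tau": joint torques, N m; "tcp_pos": TCP position; "tool_rot": TCP orientation; "force": force on the tool from outside, world axes, zero at the start; "ft_torque": the same for the moment, N m; "finger_gap": opening from 0.0 (shut) to 1.0 (fully open).
Only numpy, scipy, OpenCV 4.12 (cv2) and the standard library are available. Lean on these libraries where they do the work, as an engineer would, in place of code of your own. Each camera call takes 0.05 s, during which the arm holds its last target.

## Task

Pick up the cork sanding block and use it, not your fingers, to sweep the four wood chips off the top of the dark wooden clamping caul onto the bench, leaving the caul lying flat while you do it; then lay the block down flat on the bench and let go of it. Now grip the caul, lift it at least 12 cm clear of the bench with its swept face up, and keep holding it there, steady and level, so that I can sight along it: finish while still holding it. Leave the pine offcut, the cotton reel and the clothes peg where they are.

Things in the scene. Friction and masses are not known exactly. Their poses are not given: they have to be found in the camera images.
- caul: clamping caul: a loose dark hardwood bar with a thin cork lining underneath, 200 mm long (its y axis), 62 mm wide (x), 32 mm high, about 0.4 kg, lying on the bench to the robot's left, roughly crosswise to it. Its middle 70 mm is waisted to 44 mm width on both sides, over the full height, as a grip; it balances there. The upper face is flat throughout. Origin: centre of its underside; z up.
- sanding_block: cork sanding block wrapped in paper, a plain brown box 60 mm wide (x; the solid part 58 mm), 105 mm long (y), 33 mm high, about 0.07 kg, lying flat on the bench to the robot's right. Origin: centre of its underside; z up. Its 60 mm end face is a little narrower than the caul.
- chip_0: one of four loose split chips of pale softwood, at most 26 x 17 x 7 mm, 10 g, lying flat on the caul's upper face at any yaw, its centre within 62 mm along and 11 mm across of the middle of the caul. Origin: centre of its underside; z up.
- chip_1: one of four loose split chips of pale softwood, at most 22 x 18 x 7 mm, 10 g, lying flat on the caul's upper face at any yaw, its centre within 62 mm along and 11 mm across of the middle of the caul. Origin: centre of its underside; z up.
- chip_2: one of four loose split chips of pale softwood, at most 27 x 15 x 7 mm, 10 g, lying flat on the caul's upper face at any yaw, its centre within 62 mm along and 11 mm across of the middle of the caul. Origin: centre of its underside; z up.
- chip_3: one of four loose split chips of pale softwood, at most 22 x 17 x 7 mm, 10 g, lying flat on the caul's upper face at any yaw, its centre within 62 mm along and 11 mm across of the middle of the caul. Origin: centre of its underside; z up.
- offcut: bystander: small pale pine block, 35 x 72 x 28 mm (x, y, z), on the bench beyond the sanding block to the right. Origin: centre of its underside.
- cotton_reel: bystander: wooden reel of thread standing upright, 35 mm across, 42 mm high, on the bench between the caul and the middle of the bench. Origin: centre of its underside.
- peg_2: bystander: wooden clothes peg lying flat, 15 x 72 x 12 mm (x, y, z), on the bench near its front edge, on the right. Origin: centre of its underside.
- tail_fin (a point): obstacle: top of the upright tail fin, 175 mm above the bench, of the model aeroplane that stands fixed on the bench between the sanding block and the caul, tail towards the robot; its tailplane, 250 mm wide, lies 72 mm above the bench. Carry things over it or round it.

How it is judged:
By the outcome, as a careful person would: the job done as asked, in the order asked, and still so for the second after the job is handed in, while the arm keeps its last pose, push and grip.
It also fails if it takes over 67 s, if anything falls off the work surface, if the arm or the gripper's body presses on something with over 40 N, if the wrist force passes 120 N, or if a joint passes its speed limit or range.

## Working session

There is one attempt and no reset: what is moved stays moved. The work goes in short steps, Python scripts to look and compute and a shell command to move; the robot and the scene stay as the last step left them, time stands still between calls to the robot, and variables do not carry over. Pictures are saved under pics/ and viewed, and the job is handed in when it is done.

```bash
mkdir -p pics; ls
cat > h.py <<'E'
from station import manip
import numpy as np, cv2
from scipy.spatial.transform import Rotation as R
def snap(n,f):
    s=manip.snapshot(n); cv2.imwrite('pics/'+f+'.png',s['frame'][:,:,::-1]); np.savez('pics/'+f+'.npz',**s); return s
def load(f): return dict(np.load('pics/'+f+'.npz'))
def p2w(s,u,v,d=None,z=None):
    K=s['camera_matrix'];Rm=R.from_rotvec(np.ravel(s['rvec'])).as_matrix();t=np.ravel(s['tvec'])
    r=np.linalg.inv(K)@[u,v,1]
    if z is None:
        if d is None: d=s['depth'][int(round(v)),int(round(u))]
        return Rm.T@(r*d-t)
    c=-Rm.T@t; w=Rm.T@r
    return c+w*(z-c[2])/w[2]
def w2p(s,P):
    return cv2.projectPoints(np.array(P,float).reshape(-1,3),s['rvec'],s['tvec'],s['camera_matrix'],None)[0].reshape(-1,2)
def heights(s):
    K=s['camera_matrix'];Rm=R.from_rotvec(np.ravel(s['rvec'])).as_matrix();t=np.ravel(s['tvec'])
    v,u=np.mgrid[0:384,0:512]; r=np.linalg.inv(K)@np.stack([u.ravel(),v.ravel(),np.ones(u.size)])
    return ((r*s['depth'].ravel()-t[:,None]).T@Rm).reshape(384,512,3)
E
python3 - <<'E'
from h import *
for n in['scene','top','wrist']:
    snap(n,n+'0')
s=manip.sense();print(s)
print(R.from_quat(s['tool_rot']).as_matrix().round(3))
E
```

```text
pics
{'t': 0.15, 'q': array([-1.47949557e+00,  5.28253481e-01,  1.43361896e+00, -8.59645462e-06,
        1.18137458e+00, -1.78503618e-01]), 'qd': array([-2.00624652e-04, -3.09990410e-03, -3.13439090e-03, -8.04491986e-05,
        1.13540088e-03, -5.94831604e-04]), 'tau': array([ 3.75218569e-04, -4.42745054e+01, -1.78275973e+01, -2.65371464e-04,
        5.63128211e-03, -1.75538677e-06]), 'tcp_pos': array([ 0.16656013, -0.60180439,  0.21495441]), 'tool_rot': array([-0.09507961,  0.70126643, -0.70009749,  0.09512499]), 'force': array([-0.14125549,  0.02870609, -0.43482226]), 'ft_torque': array([ 0.00411283,  0.02565265, -0.04893947]), 'finger_gap': 1.0013078016368164}
[[-0.964 -0.     0.267]
 [-0.267  0.002 -0.964]
 [-0.    -1.    -0.002]]
```

View pics/scene0.png

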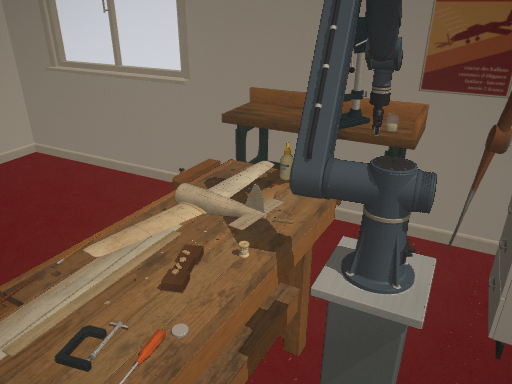

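View pics/top0.png

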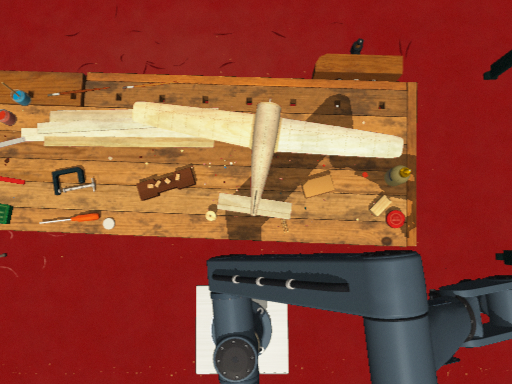

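View pics/wrist0.png

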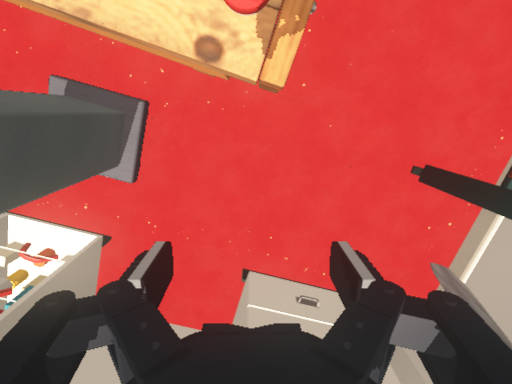

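The top view shows the caul near (167,182), block at (318,185), offcut at (381,205), reel at (211,215), and the plane in the middle with its fin near (256,205).

Run:
```python
from h import *
s=load('top0'); f=s['frame'][:,:,::-1]
a=cv2.resize(f[155:205,130:205],None,fx=8,fy=8,interpolation=cv2.INTER_CUBIC)
b=cv2.resize(f[160:245,270:410],None,fx=5,fy=5,interpolation=cv2.INTER_CUBIC)
cv2.imwrite('pics/a.png',a);cv2.imwrite('pics/b.png',b)
H=heights(s)
for n,u,v in[('caul',179,177),('block',318,185),('off',381,205),('reel',211,215),('fin',256,205),('tail',230,205),('tailR',285,210),('fus',262,150),('wing',330,135),('bench',300,225),('benchL',150,220)]:
    print(n,H[v,u].round(3))
hm=H[...,2]
m=(hm>0.02)&(hm<0.06)
lab=cv2.connectedComponentsWithStats(m.astype(np.uint8))
for i in range(1,lab[0]):
    st=lab[2][i]
    if st[4]>15: 
        k=lab[1]==i; c=lab[3][i]
        print(st,H[k].mean(0).round(3))
        if 60<st[4]<700:
            r=cv2.minAreaRect(H[k][:,:2].astype(np.float32)*1000); print('   ',r)
# sharp fin scan
print([ (u,v,H[v,u].round(3)) for v in range(185,220,4) for u in (252,255,258)])
```

```text
caul [0.528 0.212 0.034]
block [ 0.494 -0.274  0.03 ]
off [ 0.421 -0.49   0.027]
reel [0.393 0.099 0.04 ]
fin [ 0.423 -0.058  0.078]
tail [0.424 0.03  0.077]
tailR [ 0.405 -0.155  0.071]
fus [ 0.608 -0.08   0.088]
wing [ 0.665 -0.317  0.051]
bench [ 0.356 -0.211  0.005]
benchL [0.38  0.321 0.001]
[ 10  89  19  16 189] [0.826 0.788 0.043]
    ((827.8302001953125, 791.6170043945312), (49.988948822021484, 47.40656280517578), 70.53662872314453)
[ 132  101  124   51 3443] [0.723 0.144 0.045]
[  0 109  14  16 156] [0.754 0.835 0.041]
    ((756.7132568359375, 839.2786254882812), (46.26325225830078, 41.1554069519043), 23.669662475585938)
[ 273  116  130   42 3595] [ 0.649 -0.329  0.045]
[ 75 167   6   6  19] [0.562 0.579 0.022]
[136 167  59  34 917] [0.506 0.262 0.032]
[385 168  14  18  69] [ 0.511 -0.517  0.041]
    ((512.6803588867188, -521.2470703125), (60.444217681884766, 24.87858009338379), 25.74091339111328)
[ 53 171  12   4  20] [0.553 0.65  0.023]
[301 174  33  24 525] [ 0.492 -0.27   0.031]
    ((492.1610412597656, -271.1214599609375), (60.36661911010742, 105.45144653320312), 14.852
[... 1358 characters left out ...]
0.449, -0.065,  0.081])), (252, 201, array([ 0.437, -0.044,  0.077])), (255, 201, array([ 0.436, -0.054,  0.077])), (258, 201, array([ 0.436, -0.065,  0.081])), (252, 205, array([ 0.423, -0.044,  0.085])), (255, 205, array([ 0.423, -0.054,  0.08 ])), (258, 205, array([ 0.423, -0.064,  0.071])), (252, 209, array([ 0.409, -0.044,  0.081])), (255, 209, array([ 0.409, -0.054,  0.079])), (258, 209, array([ 0.41 , -0.064,  0.074])), (252, 213, array([ 0.395, -0.044,  0.097])), (255, 213, array([ 0.396, -0.054,  0.077])), (258, 213, array([ 0.396, -0.064,  0.079])), (252, 217, array([ 0.386, -0.042, -0.001])), (255, 217, array([ 0.386, -0.053, -0.001])), (258, 217, array([ 0.386, -0.063, -0.001]))]
```

View pics/a.png

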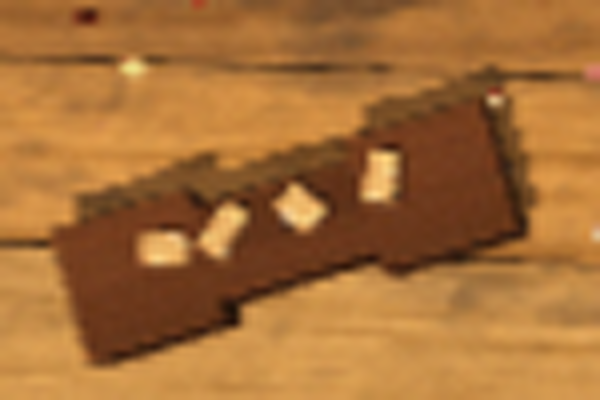

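View pics/b.png

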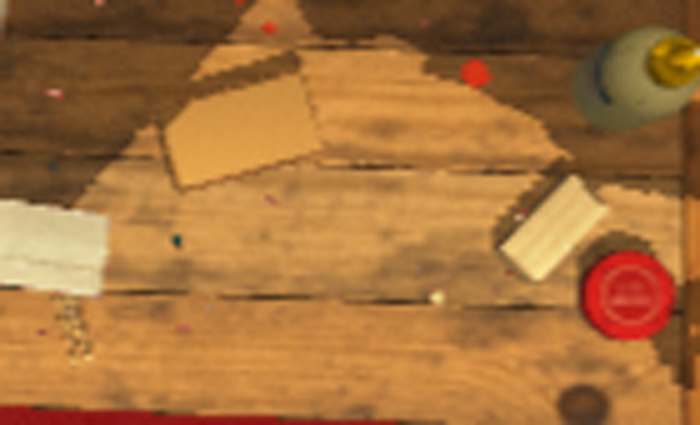

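The caul runs from lower left to upper right in the top crop, with four chips in its middle. The block lies parallel to it on the right. I'll refine the caul pose and write a helper that gives shifts in tool axes.

```bash
cat >> h.py <<'E'
def plan(p,yaw,st=None):
    """world TCP target, yaw(deg) of tool z; tool y down -> shift cm, rotvec"""
    st=st or manip.sense(); Rc=R.from_quat(st['tool_rot']); a=np.radians(yaw)
    z=np.array([np.cos(a),np.sin(a),0]);y=np.array([0,0,-1.]);x=np.cross(y,z)
    Rt=R.from_matrix(np.stack([x,y,z],1))
    d=Rc.inv().apply(np.array(p)-st['tcp_pos'])*100; r=(Rc.inv()*Rt).as_rotvec()
    print('shift cm',d.round(2),'rot',r.round(3),'| tcp',st['tcp_pos'].round(4),'t',round(st['t'],2))
E
python3 - <<'E'
from h import *
s=load('top0')
cs=[(55,230),(95,365),(525,235),(490,85)]
P=np.array([p2w(s,130+(u+.5)/8-.5,155+(v+.5)/8-.5,z=.032) for u,v in cs]);print(P.round(4),P.mean(0))
l=(P[0]+P[1]-P[2]-P[3])/2;print(np.linalg.norm(l),np.degrees(np.arctan2(-l[0],l[1])))
for u,v in[(163,248),(224,230),(301,208),(380,175)]:
    q=p2w(s,130+(u+.5)/8-.5,155+(v+.5)/8-.5,z=.039);print(q.round(3))
plan([.492,-.271,.13],14.85)
E
```

```text
[[0.5079 0.3628 0.032 ]
 [0.4481 0.3442 0.032 ]
 [0.5029 0.1552 0.032 ]
 [0.5696 0.1709 0.032 ]] [0.50712507 0.25826784 0.032     ]
0.1991435605925511 17.01645267928774
[0.498 0.313 0.039]
[0.506 0.286 0.039]
[0.515 0.252 0.039]
[0.529 0.218 0.039]
shift cm [-40.18   8.54 -23.2 ] rot [ 1.00e-03 -1.56e+00 -1.00e-03] | tcp [ 0.1666 -0.6018  0.215 ] t 0.15
```

```bash
python3 -m handwheel '[-4,0,-2.3,0,-0.12,0,8.5, -8,0,-4.6,0,-0.24,0,8.5, -12,0,-6.9,0,-0.36,0,8.5, -16,0,-9.2,0,-0.48,0,8.5, -20,1,-11.5,0,-0.6,0,8.5, -24,2,-13.8,0,-0.72,0,8.5, -28,3,-16.1,0,-0.84,0,8.5, -32,4,-18.4,0,-0.96,0,8.5, -36,5,-20.7,0,-1.08,0,8.5, -40.2,6,-23.2,0,-1.2,0,8.5]' 40; python3 -c "
from h import *
plan([.492,-.271,.12],14.85)"
```

```text
t: 0.98
tcp_pos: [0.4567, -0.3075, 0.1662]
tool_rot: [-0.476, 0.523, -0.523, 0.476]
force: [0.3, 0.5, -0.7]
finger_gap: 0.996
shift cm [-3.97  4.62  3.16] rot [ 0.    -0.354 -0.   ] | tcp [ 0.4567 -0.3075  0.1662] t 0.98
```

```bash
python3 -m handwheel '[0,0,0,0,-0.12,0,8.5, 0,0,0,0,-0.24,0,8.5, 0,0,0,0,-0.355,0,8.5, 0,0,0,0,-0.355,0,8.5, 0,0,0,0,-0.355,0,8.5,0,0,0,0,-0.355,0,8.5]'; python3 -c "
from h import *
plan([.492,-.271,.025],14.85);snap('wrist','w1')"
```

```text
t: 1.48
tcp_pos: [0.4556, -0.3092, 0.1666]
tool_rot: [-0.559, 0.434, -0.433, 0.559]
force: [0.4, -0.5, 0.2]
finger_gap: 0.996
shift cm [-2.79 14.16  4.48] rot [ 0.    -0.008 -0.   ] | tcp [ 0.4556 -0.3092  0.1666] t 1.48
```

View pics/w1.png

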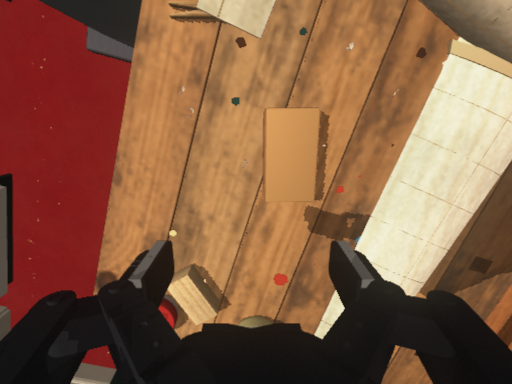

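The wrist view shows the block squarely aligned, corners (264,108), (321,108), (319,201), (266,202). The peg tip is at about (185,12), clear of it.

```bash
python3 -c "
from h import *
s=load('w1')
H=heights(s);m=(H[...,2]>.022)&(H[...,2]<.045);m[:,:240]=0;m[:,340:]=0;m[:90]=0;m[215:]=0
print(cv2.minAreaRect(H[m][:,:2].astype(np.float32)*1000),H[m].mean(0))
P=np.array([p2w(s,u,v,z=.033) for u,v in[(264,108),(321,108),(319,201),(266,202)]]);print(P.mean(0),P)
print('peg',p2w(s,185,12,z=.01))
"
```

```text
((490.2394714355469, -271.6325988769531), (60.464805603027344, 103.87683868408203), 14.341547966003418) [ 0.48879977 -0.26913689  0.03158483]
[ 0.49205765 -0.27148811  0.033     ] [[ 0.44848117 -0.22983039  0.033     ]
 [ 0.50576472 -0.21515563  0.033     ]
 [ 0.53631278 -0.31234265  0.033     ]
 [ 0.47767193 -0.32862377  0.033     ]]
peg [ 0.34716234 -0.15940222  0.01      ]
```

```bash
python3 -m handwheel '[-2.8,0,4.4,0,0,0,8.5, -2.8,3.5,4.4,0,0,0,8.5, -2.8,7,4.4,0,0,0,8.5, -2.8,9,4.4,0,0,0,8.5, -2.8,11,4.4,0,0,0,8.5, -2.8,12.5,4.4,0,0,0,8.5, -2.8,13.5,4.4,0,0,0,8.5, -2.8,14.1,4.4,0,0,0,8.5, -2.8,14.1,4.4,0,0,0,8.5, -2.8,14.1,4.4,0,0,0,8.5]'; python3 -m handwheel '[0,0,0,0,0,0,5,0,0,0,0,0,0,5,0,0,0,0,0,0,5,0,0,0,0,0,0,5,0,0,0,0,0,0,5,0,0,0,0,0,0,5,0,0,0,0,0,0,5,0,0,0,0,0,0,5]' 40;python3 -c "
from h import *
snap('wrist','w2')"
```

```text
t: 2.37
tcp_pos: [0.4915, -0.2714, 0.026]
tool_rot: [-0.559, 0.433, -0.433, 0.559]
force: [-0.2, 1.0, 0.7]
finger_gap: 0.991
t: 3.03
tcp_pos: [0.4913, -0.271, 0.0257]
tool_rot: [-0.559, 0.433, -0.433, 0.559]
force: [-0.3, -0.8, -0.5]
finger_gap: 0.587
```

View pics/w2.png

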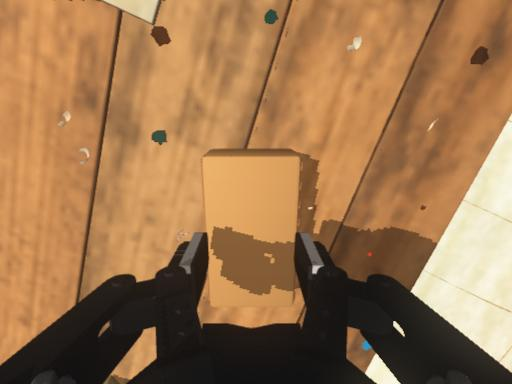

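The fingers seem to straddle the block, but the gap reads 0.587, which equals the commanded 5 cm. I'll command a fuller close and see whether they stop on the block.

```bash
python3 -m handwheel '[0,0,0,0,0,0,2,0,0,0,0,0,0,2,0,0,0,0,0,0,2,0,0,0,0,0,0,2,0,0,0,0,0,0,2]' 40;python3 -c "
from h import *
s=snap('wrist','w2')
plan([.492,-.271,.26],14.85)"
```

```text
t: 3.5
tcp_pos: [0.4913, -0.271, 0.0257]
tool_rot: [0.559, -0.433, 0.433, -0.559]
force: [-0.5, 0.9, -0.3]
finger_gap: 0.232
shift cm [ 2.000e-02 -2.343e+01  7.000e-02] rot [ 0.    -0.005 -0.   ] | tcp [ 0.4913 -0.271   0.0257] t 3.55
```

View pics/w2.png

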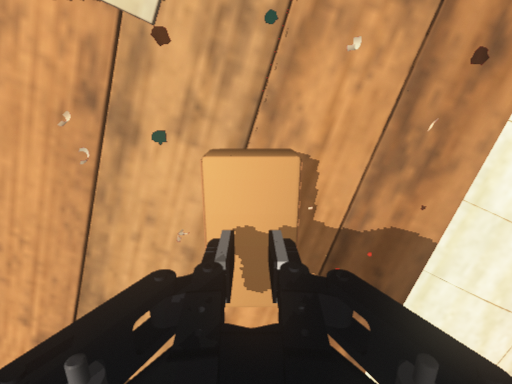

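```bash
python3 -c "
from h import *
s=load('w2');H=heights(s)
for v in (160,180,200,225,232,238,245,255,265,280,290):
  print(v,[ (u,H[v,u].round(3).tolist()) for u in (215,226,250,282)])
cv2.imwrite('pics/w2c.png',cv2.resize(s['frame'][215:315,180:330,::-1],None,fx=5,fy=5,interpolation=cv2.INTER_CUBIC))
snap('scene','s2')
"
```

```text
160 [(215, [0.459, -0.229, 0.032]), (226, [0.465, -0.228, 0.032]), (250, [0.478, -0.224, 0.031]), (282, [0.496, -0.22, 0.032])]
180 [(215, [0.461, -0.24, 0.033]), (226, [0.467, -0.239, 0.032]), (250, [0.481, -0.236, 0.032]), (282, [0.499, -0.231, 0.032])]
200 [(215, [0.464, -0.253, 0.032]), (226, [0.47, -0.251, 0.032]), (250, [0.484, -0.247, 0.032]), (282, [0.503, -0.243, 0.031])]
225 [(215, [0.467, -0.269, 0.032]), (226, [0.474, -0.267, 0.033]), (250, [0.488, -0.263, 0.031]), (282, [0.507, -0.259, 0.031])]
232 [(215, [0.468, -0.273, 0.031]), (226, [0.474, -0.263, 0.049]), (250, [0.489, -0.268, 0.032]), (282, [0.508, -0.263, 0.033])]
238 [(215, [0.469, -0.269, 0.048]), (226, [0.475, -0.263, 0.057]), (250, [0.49, -0.273, 0.03]), (282, [0.503, -0.256, 0.057])]
245 [(215, [0.47, -0.269, 0.056]), (226, [0.476, -0.264, 0.062]), (250, [0.491, -0.276, 0.033]), (282, [0.503, -0.256, 0.064])]
255 [(215, [0.472, -0.264, 0.074]), (226, [0.477, -0.263, 0.074]), (250, [0.493, -0.283, 0.032]), (282, [0.502, -0.256, 0.074])]
265 [(215, [0.473, -0.263, 0.083]), (226, [0.478, -0.265, 0.079]), (250, [0.495, -0.29, 0.032]), (282, [0.501, -0.256, 0.082])]
280 [(215, [0.474, -0.263, 0.093]), (226, [0.479, -0.272, 0.08]), (250, [0.498, -0.301, 0.032]), (282, [0.5, -0.257, 0.093])]
290 [(215, [0.475, -0.258, 0.106]), (226, [0.481, -0.278, 0.078]), (250, [0.5, -0.308, 0.032]), (282, [0.497, -0.252, 0.107])]
```

View pics/w2c.png

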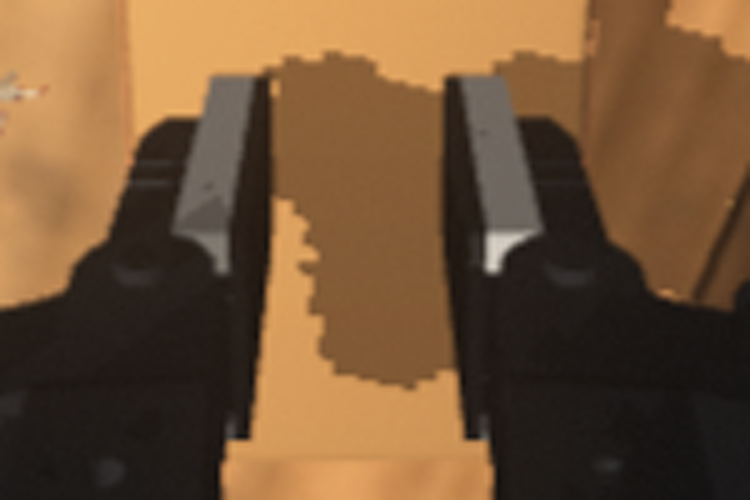

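The fingers closed above the block. By depth their tips are at about z=0.045, though the reported TCP is at 0.026. I'll check the tip offset in the earlier pictures before going deeper.

```bash
python3 -c "
from h import *
for f,tz in(('w1',.1666),('w2',.0257)):
  s=load(f);H=heights(s)
  Rm=R.from_rotvec(np.ravel(s['rvec'])).as_matrix();t=np.ravel(s['tvec']);print(f,'cam',(-Rm.T@t).round(4),'fwd',Rm[2].round(3))
  for u in ((150,160,340,350) if f=='w1' else (222,226,230,270,276,282)):
    for v in range(225,262,3): print(u,v,(H[v,u]-[0,0,tz]).round(3).tolist(),end=' ') if H[v,u,2]-tz>-.03 else 0
    print()
"
```

```text
w1 cam [ 0.4365 -0.2369  0.3248] fwd [ 0.072 -0.283 -0.956]
150 249 [0.405, -0.311, 0.041] 150 252 [0.406, -0.31, 0.045] 150 255 [0.407, -0.31, 0.048] 150 258 [0.408, -0.31, 0.05] 150 261 [0.409, -0.31, 0.053] 
160 240 [0.406, -0.31, 0.032] 160 243 [0.407, -0.31, 0.035] 160 246 [0.409, -0.31, 0.039] 160 249 [0.409, -0.31, 0.041] 160 252 [0.411, -0.309, 0.045] 160 255 [0.411, -0.31, 0.046] 160 258 [0.412, -0.31, 0.048] 160 261 [0.412, -0.312, 0.048] 
340 240 [0.497, -0.287, 0.032] 340 243 [0.496, -0.288, 0.035] 340 246 [0.494, -0.287, 0.04] 340 249 [0.493, -0.287, 0.043] 340 252 [0.493, -0.288, 0.045] 340 255 [0.493, -0.289, 0.046] 340 258 [0.494, -0.291, 0.045] 340 261 [0.494, -0.292, 0.045] 
350 249 [0.498, -0.286, 0.042] 350 252 [0.497, -0.287, 0.045] 350 255 [0.497, -0.287, 0.047] 350 258 [0.496, -0.288, 0.049] 350 261 [0.494, -0.287, 0.055] 
w2 cam [ 0.472  -0.1987  0.1839] fwd [ 0.073 -0.283 -0.956]
222 225 [0.471, -0.268, 0.006] 222 228 [0.472, -0.27, 0.006] 222 231 [0.472, -0.265, 0.021] 222 234 [0.473, -0.264, 0.025] 222 237 [0.473, -0.263, 0.03] 222 240 [0.473, -0.264, 0.032
[... 1520 characters left out ...]
234 [0.501, -0.257, 0.026] 276 237 [0.501, -0.257, 0.029] 276 240 [0.5, -0.257, 0.033] 276 243 [0.5, -0.256, 0.037] 276 246 [0.5, -0.257, 0.039] 276 249 [0.499, -0.257, 0.043] 276 252 [0.499, -0.257, 0.045] 276 255 [0.499, -0.257, 0.047] 276 258 [0.499, -0.258, 0.05] 276 261 [0.499, -0.257, 0.053] 
282 225 [0.507, -0.259, 0.005] 282 228 [0.508, -0.26, 0.007] 282 231 [0.508, -0.262, 0.007] 282 234 [0.509, -0.264, 0.006] 282 237 [0.509, -0.266, 0.006] 282 240 [0.503, -0.256, 0.033] 282 243 [0.503, -0.256, 0.036] 282 246 [0.503, -0.256, 0.039] 282 249 [0.502, -0.256, 0.042] 282 252 [0.502, -0.257, 0.045] 282 255 [0.502, -0.256, 0.048] 282 258 [0.502, -0.257, 0.05] 282 261 [0.501, -0.256, 0.053]
```

View pics/s2.png

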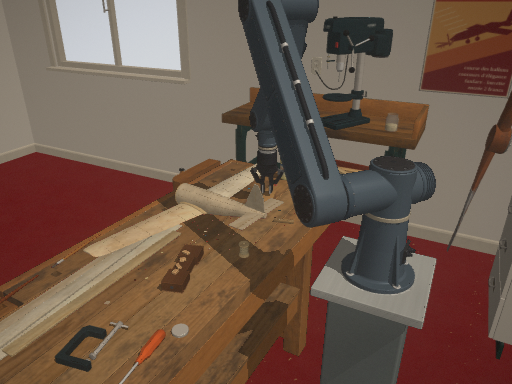

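Both pictures agree: the real tips sit about 36 mm further back along the tool than stated, at TCP+31 mm open and +21 mm nearly shut. I'll work from the measured tip heights, so I reopen and go down in two stages while watching the force.

```bash
python3 -m handwheel '[0,-1,0,0,0,0,8.5,0,-1,0,0,0,0,8.5,0,-1,0,0,0,0,8.5,0,-1,0,0,0,0,8.5,0,-1,0,0,0,0,8.5,0,-1,0,0,0,0,8.5,0,-1,0,0,0,0,8.5,0,-1,0,0,0,0,8.5]'; python3 -m handwheel '[0,1,0,0,0,0,8.5,0,2,0,0,0,0,8.5,0,3,0,0,0,0,8.5,0,3.6,0,0,0,0,8.5,0,4,0,0,0,0,8.5,0,4,0,0,0,0,8.5]';python3 -c "
from h import *
plan([.492,-.271,-.018],14.85)
s=snap('wrist','w3');H=heights(s)
tz=manip.sense()['tcp_pos'][2]
for u in (150,160,340,350): print(u,[(v,(H[v,u,2]).round(3)) for v in range(234,252,3)])
"
```

```text
t: 4.27
tcp_pos: [0.4912, -0.271, 0.0356]
tool_rot: [-0.559, 0.433, -0.433, 0.559]
force: [-0.7, -0.0, 0.8]
finger_gap: 0.995
t: 4.77
tcp_pos: [0.4905, -0.2704, -0.0058]
tool_rot: [-0.559, 0.434, -0.432, 0.559]
force: [-0.8, 0.2, 0.4]
finger_gap: 0.995
shift cm [0.1  1.22 0.13] rot [ 0.002 -0.005 -0.002] | tcp [ 0.4905 -0.2704 -0.0058] t 4.77
150 [(234, np.float64(-0.001)), (237, np.float64(-0.0)), (240, np.float64(-0.001)), (243, np.float64(0.0)), (246, np.float64(-0.0)), (249, np.float64(0.037))]
160 [(234, np.float64(0.0)), (237, np.float64(0.0)), (240, np.float64(0.026)), (243, np.float64(0.029)), (246, np.float64(0.032)), (249, np.float64(0.036))]
340 [(234, np.float64(-0.0)), (237, np.float64(-0.001)), (240, np.float64(0.027)), (243, np.float64(0.03)), (246, np.float64(0.033)), (249, np.float64(0.037))]
350 [(234, np.float64(-0.001)), (237, np.float64(0.001)), (240, np.float64(0.0)), (243, np.float64(-0.001)), (246, np.float64(-0.0)), (249, np.float64(0.036))]
```

View pics/w3.png

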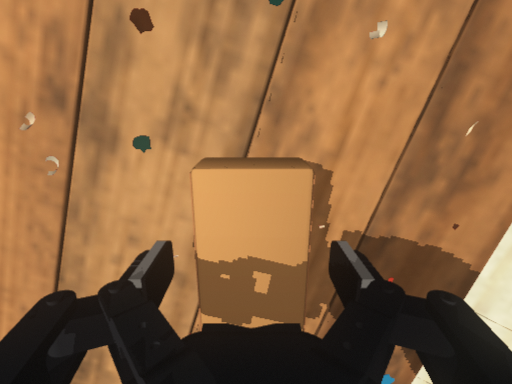

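The fingers straddle the block with their tips at about 25 mm. I'll go 12 mm lower and close.

```bash
python3 -m handwheel '[0,0.5,0,0,0,0,8.5,0,1,0,0,0,0,8.5,0,1.2,0,0,0,0,8.5,0,1.2,0,0,0,0,4.5,0,1.2,0,0,0,0,4.5,0,1.2,0,0,0,0,4.5,0,1.2,0,0,0,0,4.5,0,1.2,0,0,0,0,4.5,0,1.2,0,0,0,0,4.5,0,1.2,0,0,0,0,4.5]' 45;  python3 -c "
from h import *
plan([.492,-.271,.225],14.85)"
```

```text
t: 5.65
tcp_pos: [0.4914, -0.2712, -0.016]
tool_rot: [0.559, -0.432, 0.433, -0.559]
force: [-0.0, 0.5, 1.7]
finger_gap: 0.673
shift cm [ 1.00e-02 -2.41e+01  7.00e-02] rot [-0.    -0.005  0.   ] | tcp [ 0.4914 -0.2712 -0.016 ] t 5.65
```

Gripped at about 57.5 mm. I'll lift over the fin, then check the clearance from the wing at the sweep start.

```bash
python3 -m handwheel '[0,-2,0,0,0,0,4.5,0,-5,0,0,0,0,4.5,0,-9,0,0,0,0,4.5,0,-13,0,0,0,0,4.5,0,-17,0,0,0,0,4.5,0,-21,0,0,0,0,4.5,0,-24,0,0,0,0,4.5,0,-24,0,0,0,0,4.5]';  python3 -c "
from h import *
s=load('top0');H=heights(s);hm=H[...,2]
m=(hm>.015)&(H[...,0]>.4)&(H[...,0]<.72)
for y0 in np.arange(.02,.24,.02):
  k=m&(abs(H[...,1]-y0)<.003); xs=H[k]; print(y0.round(2),[ (a[0].round(3),a[2].round(3)) for a in xs[np.argsort(xs[:,0])][::4]])
plan([.544,.136,.225],17)
"
```

```text
t: 6.32
tcp_pos: [0.4947, -0.2736, 0.2308]
tool_rot: [0.56, -0.427, 0.438, -0.559]
force: [1.4, 0.7, -0.1]
finger_gap: 0.674
0.02 [(np.float64(0.404), np.float64(0.075)), (np.float64(0.414), np.float64(0.075)), (np.float64(0.427), np.float64(0.077)), (np.float64(0.438), np.float64(0.069)), (np.float64(0.451), np.float64(0.079)), (np.float64(0.644), np.float64(0.03)), (np.float64(0.651), np.float64(0.029)), (np.float64(0.658), np.float64(0.031)), (np.float64(0.665), np.float64(0.032)), (np.float64(0.671), np.float64(0.034)), (np.float64(0.678), np.float64(0.036)), (np.float64(0.684), np.float64(0.04)), (np.float64(0.691), np.float64(0.041)), (np.float64(0.698), np.float64(0.042)), (np.float64(0.711), np.float64(0.035)), (np.float64(0.717), np.float64(0.039))]
0.04 [(np.float64(0.408), np.float64(0.072)), (np.float64(0.418), np.float64(0.073)), (np.float64(0.431), np.float64(0.074)), (np.float64(0.438), np.float64(0.07)), (np.float64(0.448), np.float64(0.074)), (np.float64(0.458), np.float64(0.074)), (np.float64(0.652), np.float64(0.028)), (np.float64(0.659), np.float64(0.027)), (np.fl
[... 3660 characters left out ...]
), (np.float64(0.711), np.float64(0.047)), (np.float64(0.72), np.float64(0.053))]
0.22 [(np.float64(0.49), np.float64(0.028)), (np.float64(0.5), np.float64(0.033)), (np.float64(0.511), np.float64(0.033)), (np.float64(0.517), np.float64(0.035)), (np.float64(0.524), np.float64(0.039)), (np.float64(0.531), np.float64(0.038)), (np.float64(0.538), np.float64(0.037)), (np.float64(0.546), np.float64(0.03)), (np.float64(0.692), np.float64(0.038)), (np.float64(0.698), np.float64(0.04)), (np.float64(0.705), np.float64(0.043)), (np.float64(0.712), np.float64(0.045)), (np.float64(0.719), np.float64(0.045))]
shift cm [-38.41   0.25  15.08] rot [-0.008 -0.042  0.012] | tcp [ 0.4947 -0.2736  0.2308] t 6.32
```

```bash
python3 -m handwheel '[-3,0,1.2,0,0,0,4.5,-7,0,2.7,0,0,0,4.5,-11,0,4.3,0,-0.01,0,4.5,-15,0,5.9,0,-0.02,0,4.5,-19,0,7.4,0,-0.03,0,4.5,-23,0,9,0,-0.04,0,4.5,-27,0,10.6,0,-0.04,0,4.5,-31,0,12.1,0,-0.04,0,4.5,-35,0,13.7,0,-0.04,0,4.5,-38,0,15,0,-0.04,0,4.5]'; python3 -m handwheel '[0,2,0,0,0,0,4.5,0,4,0,0,0,0,4.5,0,5,0,0,0,0,4.5,0,5,0,0,0,0,4.5,0,5,0,0,0,0,4.5,0,5,0,0,0,0,4.5]'; python3 -c "
from h import *
plan([.544,.136,.1],17)
snap('wrist','w4');snap('scene','s4')"
```

```text
t: 7.15
tcp_pos: [0.5396, 0.1353, 0.2226]
tool_rot: [0.568, -0.422, 0.421, -0.567]
force: [1.4, -0.3, -0.8]
finger_gap: 0.671
t: 7.65
tcp_pos: [0.5414, 0.1326, 0.1741]
tool_rot: [-0.567, 0.421, -0.422, 0.568]
force: [-1.1, -0.7, -1.5]
finger_gap: 0.669
shift cm [-0.25  7.41  0.34] rot [-0.001 -0.004  0.   ] | tcp [0.5414 0.1326 0.1741] t 7.65
```

View pics/w4.png

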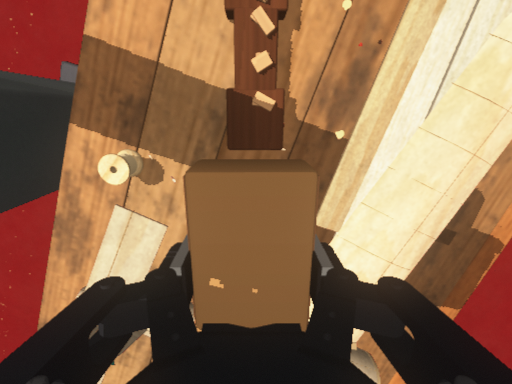

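View pics/s4.png

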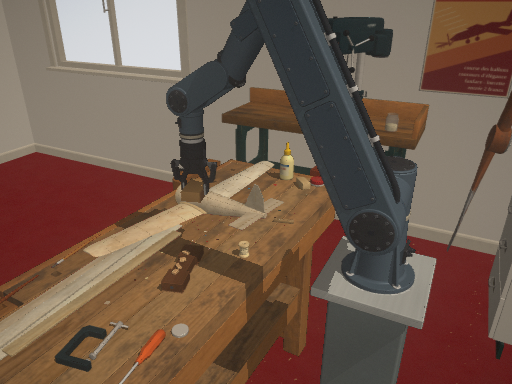

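The wrist view shows the block held square and level, aligned with the caul. The caul's near end is at (227,149)–(283,149), with three chips in view at (264,101), (261,62) and (263,19). Next I measure the block's height relative to the TCP and the caul line.

```bash
python3 -c "
from h import *
s=load('w4');H=heights(s);st=manip.sense();tc=st['tcp_pos']
m=np.zeros((384,512),bool);m[180:270,200:300]=1
P=H[m];print('blk top z',np.median(P[:,2]),'rel',np.median(P[:,2])-tc[2])
A=np.c_[P[:,:2]-tc[:2],np.ones(len(P))];print('tilt',np.linalg.lstsq(A,P[:,2],rcond=None)[0])
top=np.median(P[:,2])
for u,v in[(189,172),(314,172)]: print('blk front',p2w(s,u,v,z=top),)
for u,v in[(227,149),(283,149),(228,90),(283,90),(235,87),(276,87)]: print(u,v,p2w(s,u,v,z=.032).round(4))
ax=np.array([-np.sin(np.radians(17)),np.cos(np.radians(17))])
for u,v in[(264,101),(261,62),(263,19)]:
  q=p2w(s,u,v,z=.037);d=q[:2]-[.507,.258];print('chip',q.round(3),d@ax,d@[ax[1],-ax[0]])
f=p2w(s,251,172,z=top)[:2]; print('front rel tcp along',(f-tc[:2])@ax)
print('tcp along/across',(tc[:2]-[.507,.258])@ax,(tc[:2]-[.507,.258])@[ax[1],-ax[0]])
print('caul top z',[H[v,u,2].round(4) for u,v in [(240,130),(260,130),(240,110),(240,60)]])
"
```

```text
blk top z 0.22215834294760028 rel 0.047440892837388615
tilt [-0.03498474  0.12357151  0.21917185]
blk front [0.50125467 0.173574   0.22215834]
blk front [0.55149405 0.18869043 0.22215834]
227 149 [0.5051 0.1585 0.032 ]
283 149 [0.565  0.1765 0.032 ]
228 90 [0.49   0.2182 0.032 ]
283 90 [0.5452 0.2348 0.032 ]
235 87 [0.4962 0.2231 0.032 ]
276 87 [0.5372 0.2355 0.032 ]
chip [0.529 0.218 0.037] -0.04432867617228042 0.009668219228933314
chip [0.515 0.253 0.037] -0.007358945760990766 0.0062951303451420455
chip [0.506 0.289 0.037] 0.03019717432665881 0.007967763907263125
front rel tcp along 0.05081181287584989
tcp along/across -0.12998440635464747 -0.0034805820395405933
caul top z [np.float64(0.0323), np.float64(0.0332), np.float64(0.0315), np.float64(0.0316)]
```

The block has pitched about 7° in the grip, with its leading end high. I'll increase the grip, pitch the tool about 9° so the leading edge sits slightly low, centre it across the caul and measure again.

```bash
python3 -m handwheel '[0,0,0.6,0,0,0,4.5,0,2,0.6,0,0,-0.08,4.5,0,4,0.6,0,0,-0.157,4.5,0,4,0.6,0,0,-0.157,4.5,0,4,0.6,0,0,-0.157,4.5,0,4,0.6,0,0,-0.157,4.5]' 80
cat > m.py <<'E'
from h import *
def meas(f,top=.032):
    s=snap('wrist',f);H=heights(s);st=manip.sense();tc=st['tcp_pos']
    ax=np.array([-np.sin(np.radians(17)),np.cos(np.radians(17))]);cx=np.array([ax[1],-ax[0]])
    m=np.zeros((384,512),bool);m[190:270,210:290]=1
    P=H[m];D=P[:,:2]-tc[:2]
    A=np.c_[D@ax,D@cx,np.ones(len(P))];k=np.linalg.lstsq(A,P[:,2],rcond=None)[0];r=P[:,2]-A@k
    print('top plane along,across slope, z at tcp',k.round(4),'std',r.std().round(4))
    print('front top z',(k[2]+k[0]*.052).round(4),'tcp along/across',(tc[:2]-[.507,.258])@ax,(tc[:2]-[.507,.258])@cx,'z',tc[2],'force',st['force'].round(1))
    return s,H
E
python3 -c "
from m import *
meas('w5')
plan([.544,.136,.1],17)"
```

```text
t: 8.25
tcp_pos: [0.5476, 0.135, 0.1347]
tool_rot: [0.598, -0.375, 0.465, -0.534]
force: [0.2, 0.1, -0.9]
finger_gap: 0.667
top plane along,across slope, z at tcp [0.0346 0.0021 0.1775] std 0.0063
front top z 0.1793 tcp along/across -0.12988983844437096 0.0031623828598867226 z 0.13503201927460598 force [-0.3  0.1  0.4]
shift cm [-0.78  3.42 -0.36] rot [-0.002 -0.003  0.157] | tcp [0.548  0.1347 0.135 ] t 8.3
```

View pics/w5.png

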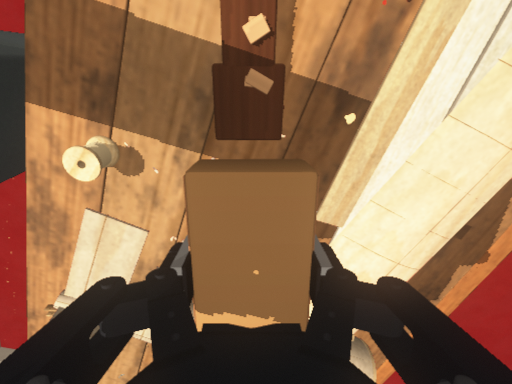

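```bash
python3 - <<'E'
s=open('m.py').read()
s=s.replace("k=np.linalg.lstsq(A,P[:,2],rcond=None)[0];r=P[:,2]-A@k","from scipy.optimize import least_squares;k=least_squares(lambda k:A@k-P[:,2],[0,0,np.median(P[:,2])],loss='cauchy',f_scale=.001).x;r=P[:,2]-A@k;print('inl',(abs(r)<.003).mean(),'median res',np.median(abs(r)).round(4))")
s=s.replace("    s=snap('wrist',f);H","    s=snap('wrist',f);H")
open('m.py','w').write(s)
E
python3 - <<'E'
from h import *
from scipy.optimize import least_squares
ax=np.array([-np.sin(np.radians(17)),np.cos(np.radians(17))]);cx=np.array([ax[1],-ax[0]])
for f,tc in(('w4',[.5414,.1326]),('w5',[.548,.1347])):
    s=load(f);H=heights(s);m=np.zeros((384,512),bool);m[190:270,210:290]=1
    P=H[m];D=P[:,:2]-tc;A=np.c_[D@ax,D@cx,np.ones(len(P))]
    k=least_squares(lambda k:A@k-P[:,2],[0,0,np.median(P[:,2])],loss='cauchy',f_scale=.001).x;r=P[:,2]-A@k
    print(f,k.round(4),(abs(r)<.003).mean(),np.median(abs(r)))
    for v in range(176,300,8): print(v,[H[v,u].round(3).tolist() for u in(230,270)])
E
```

```text
w4 [0.0014 0.0014 0.2221] 0.9953125 0.0003840332836945043
176 [[0.518, 0.177, 0.223], [0.534, 0.182, 0.222]]
184 [[0.519, 0.173, 0.222], [0.535, 0.179, 0.223]]
192 [[0.52, 0.17, 0.223], [0.537, 0.175, 0.222]]
200 [[0.521, 0.167, 0.222], [0.538, 0.172, 0.223]]
208 [[0.522, 0.163, 0.222], [0.539, 0.168, 0.222]]
216 [[0.523, 0.159, 0.222], [0.54, 0.165, 0.222]]
224 [[0.524, 0.155, 0.222], [0.541, 0.161, 0.221]]
232 [[0.525, 0.152, 0.222], [0.542, 0.157, 0.222]]
240 [[0.526, 0.149, 0.223], [0.543, 0.153, 0.222]]
248 [[0.527, 0.145, 0.223], [0.545, 0.149, 0.221]]
256 [[0.528, 0.14, 0.221], [0.546, 0.145, 0.222]]
264 [[0.529, 0.137, 0.223], [0.547, 0.141, 0.222]]
272 [[0.531, 0.132, 0.223], [0.548, 0.138, 0.223]]
280 [[0.532, 0.128, 0.222], [0.55, 0.133, 0.221]]
288 [[0.533, 0.124, 0.222], [0.551, 0.129, 0.222]]
296 [[0.534, 0.118, 0.221], [0.553, 0.124, 0.222]]
w5 [-0.1562  0.0003  0.1831] 0.99640625 0.0003951855390463971
176 [[0.522, 0.186, 0.174], [0.538, 0.191, 0.175]]
184 [[0.523, 0.182, 0.175], [0.54, 0.187, 0.175]]
192 [[0.524, 0.179, 0.176], [0.541, 0.184, 0.176]]
200 [[0.525, 0.175, 0.176], [0.542, 0.181, 0.176]]
208 [[0.526, 0.172, 0.176], [0.543, 0.177, 0.177]]
216 [[0.527, 0.169, 0.178], [0.544, 0.174, 0.177]]
224 [[0.528, 0.165, 0.178], [0.545, 0.17, 0.177]]
232 [[0.529, 0.161, 0.179], [0.547, 0.166, 0.178]]
240 [[0.53, 0.158, 0.18], [0.548, 0.162, 0.179]]
248 [[0.531, 0.154, 0.18], [0.549, 0.159, 0.18]]
256 [[0.532, 0.15, 0.18], [0.55, 0.155, 0.181]]
264 [[0.533, 0.146, 0.181], [0.551, 0.151, 0.181]]
272 [[0.535, 0.141, 0.181], [0.553, 0.147, 0.182]]
280 [[0.536, 0.137, 0.182], [0.554, 0.143, 0.182]]
288 [[0.537, 0.133, 0.183], [0.555, 0.139, 0.183]]
296 [[0.538, 0.128, 0.184], [0.557, 0.135, 0.184]]
```

A robust fit shows the block was level to begin with: depth dropouts had skewed the first fit. It hasn't slipped either. I'll take out most of the tilt, leaving the front edge about 2° low.

```bash
python3 -m handwheel '[0,0,0,0,0,0.07,4.5,0,0,0,0,0,0.127,4.5,0,0,0,0,0,0.127,4.5,0,0,0,0,0,0.127,4.5,0,0,0,0,0,0.127,4.5]'; python3 -c "
from m import *
meas('w6')
ax=np.array([-np.sin(np.radians(17)),np.cos(np.radians(17))]);cx=np.array([ax[1],-ax[0]])
for a,z in((-.13,.06),(-.13,.022)):
  p=np.r_[np.array([.507,.258])+a*ax+.003*cx,z];plan(p,17)"
```

```text
t: 8.72
tcp_pos: [0.547, 0.1345, 0.1344]
tool_rot: [0.574, -0.413, 0.431, -0.561]
force: [-0.2, 0.8, -0.7]
finger_gap: 0.666
inl 0.99515625 median res 0.0004
top plane along,across slope, z at tcp [-0.029   0.001   0.1822] std 0.0077
front top z 0.1807 tcp along/across -0.12933153491100302 0.0019446745663094808 z 0.13420056616315434 force [-0.1 -0.2 -0.8]
shift cm [-0.16  7.42  0.1 ] rot [-0.001 -0.003  0.031] | tcp [0.5467 0.1349 0.1342] t 8.77
shift cm [-0.28 11.22  0.1 ] rot [-0.001 -0.003  0.031] | tcp [0.5467 0.1349 0.1342] t 8.77
```

```bash
python3 -m handwheel '[-0.05,2,0.1,0,0,0,4.5,-0.1,5,0.1,0,0,0,4.5,-0.2,8,0.1,0,0,0,4.5,-0.25,9.5,0.1,0,0,0,4.5,-0.28,10.5,0.1,0,0,0,4.5,-0.28,10.9,0.1,0,0,0,4.5,-0.28,10.9,0.1,0,0,0,4.5,-0.28,10.9,0.1,0,0,0,4.5]'; python3 -c "
from m import *
s,H=meas('w7')
print([H[v,u,2].round(4) for u,v in [(230,130),(250,130),(230,100),(280,130)]])
"
```

```text
t: 9.43
tcp_pos: [0.5483, 0.1351, 0.0254]
tool_rot: [0.574, -0.412, 0.43, -0.562]
force: [-0.1, -0.5, -0.1]
finger_gap: 0.664
inl 0.99515625 median res 0.0004
top plane along,across slope, z at tcp [-0.0289  0.0012  0.0732] std 0.0077
front top z 0.0717 tcp along/across -0.12972116287399327 0.003875934358643112 z 0.025745688580920432 force [-0.2 -1.  -0.2]
[np.float64(0.0321), np.float64(0.0324), np.float64(0.0318), np.float64(0.0322)]
```

View pics/w7.png

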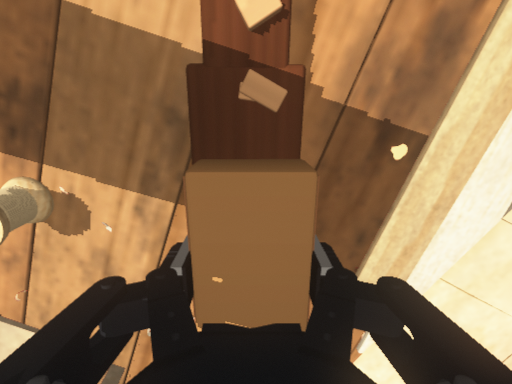

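The gap under the leading edge is about 6.6 mm. I'll lower 5 mm, sweep halfway and check the gap. A tool-y correction offsets the 0.031 tilt.

```bash
python3 -m handwheel '[0,0.3,-0.1,0,0,0,4.5,0,0.5,-0.1,0,0,0,4.5,0,0.5,-0.1,0,0,0,4.5,-1,0.47,-0.1,0,0,0,4.5,-2,0.44,-0.1,0,0,0,4.5,-3,0.41,-0.1,0,0,0,4.5,-4,0.38,-0.1,0,0,0,4.5,-5,0.35,-0.1,0,0,0,4.5,-5,0.35,-0.1,0,0,0,4.5]'; python3 -c "
from m import *
s,H=meas('w8')
ax=np.array([-np.sin(np.radians(17)),np.cos(np.radians(17))]);cx=np.array([ax[1],-ax[0]])
for a,z in((.01,.0205),(.075,.0205)):
  p=np.r_[np.array([.507,.258])+a*ax+.003*cx,z];plan(p,17)
"
```

```text
t: 10.23
tcp_pos: [0.5311, 0.1846, 0.0197]
tool_rot: [0.575, -0.412, 0.429, -0.562]
force: [-1.1, -0.4, -1.0]
finger_gap: 0.668
inl 0.9965625 median res 0.0004
top plane along,across slope, z at tcp [-0.0279  0.0005  0.0674] std 0.0065
front top z 0.066 tcp along/across -0.07818609135275767 0.0017354573169372511 z 0.019642755361143273 force [ 0.3  0.8 -0.8]
shift cm [-8.81 -0.35  0.13] rot [ 0.   -0.    0.03] | tcp [0.5315 0.1837 0.0196] t 10.28
shift cm [-15.31  -0.54   0.12] rot [ 0.   -0.    0.03] | tcp [0.5315 0.1837 0.0196] t 10.28
```

View pics/w8.png

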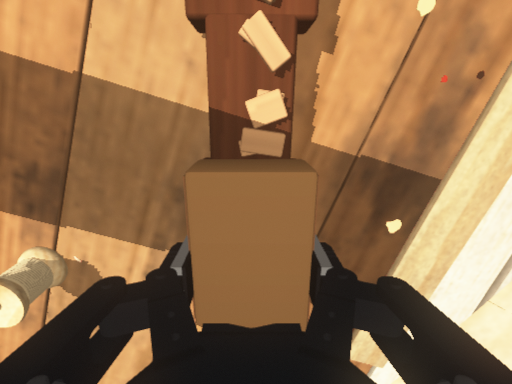

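The first chip (262,140) is being pushed ahead and has met the second at (268,107). The gap is about 1 mm, so I'll continue slightly higher.

```bash
python3 -m handwheel '[-1,-0.1,0,0,0,0,4.5,-2,-0.13,0,0,0,0,4.5,-3,-0.16,0,0,0,0,4.5,-4,-0.19,0,0,0,0,4.5,-5,-0.22,0.05,0,0,0,4.5,-6,-0.25,0.1,0,0,0,4.5,-7,-0.28,0.1,0,0,0,4.5,-8,-0.31,0.1,0,0,0,4.5,-8.8,-0.34,0.1,0,0,0,4.5,-8.8,-0.34,0.1,0,0,0,4.5]'; python3 -c "
from m import *
s,H=meas('w9')
ax=np.array([-np.sin(np.radians(17)),np.cos(np.radians(17))]);cx=np.array([ax[1],-ax[0]])
for a,z in((.075,.0205),(.08,.0205)):
  p=np.r_[np.array([.507,.258])+a*ax+.003*cx,z];plan(p,17)
"
```

```text
t: 11.12
tcp_pos: [0.5069, 0.2686, 0.0204]
tool_rot: [0.574, -0.412, 0.429, -0.562]
force: [-0.3, -0.7, 0.5]
finger_gap: 0.667
inl 0.996875 median res 0.0004
top plane along,across slope, z at tcp [-0.0282  0.0007  0.0682] std 0.0062
front top z 0.0667 tcp along/across 0.009301915045558301 0.0030645762166879253 z 0.02037769815925381 force [-0.4  0.5  0.1]
shift cm [-6.57 -0.21 -0.01] rot [ 0.    -0.001  0.03 ] | tcp [0.5072 0.2678 0.0204] t 11.17
shift cm [-7.07 -0.22 -0.01] rot [ 0.    -0.001  0.03 ] | tcp [0.5072 0.2678 0.0204] t 11.17
```

View pics/w9.png

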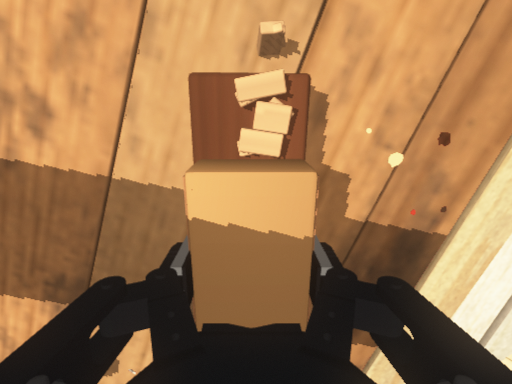

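One chip is off the end at (272,38) and three are queued ahead of the block. I'll push on past the end.

```bash
python3 -m handwheel '[-0.8,-0.02,0,0,0,0,4.5,-1.6,-0.04,0,0,0,0,4.5,-2.4,-0.06,0,0,0,0,4.5,-3.2,-0.09,0,0,0,0,4.5,-4,-0.12,0,0,0,0,4.5,-4.8,-0.14,0,0,0,0,4.5,-5.6,-0.16,0,0,0,0,4.5,-6.4,-0.18,0,0,0,0,4.5,-7.1,-0.22,0,0,0,0,4.5,-7.1,-0.22,0,0,0,0,4.5]'; python3 -c "
from m import *
s,H=meas('w10');snap('top','t10')
"
```

```text
t: 12.0
tcp_pos: [0.4866, 0.3363, 0.0206]
tool_rot: [0.574, -0.412, 0.429, -0.562]
force: [0.3, -0.8, -0.0]
finger_gap: 0.668
inl 0.99578125 median res 0.0004
top plane along,across slope, z at tcp [-0.0276  0.0006  0.0683] std 0.0072
front top z 0.0669 tcp along/across 0.08014250060063266 0.0033417555215524627 z 0.020506983116420713 force [-0.  -0.6 -1.3]
```

View pics/w10.png

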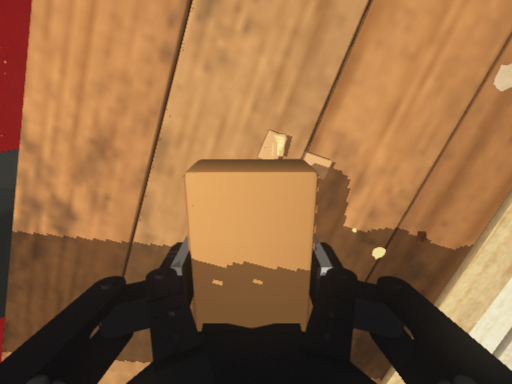

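View pics/t10.png

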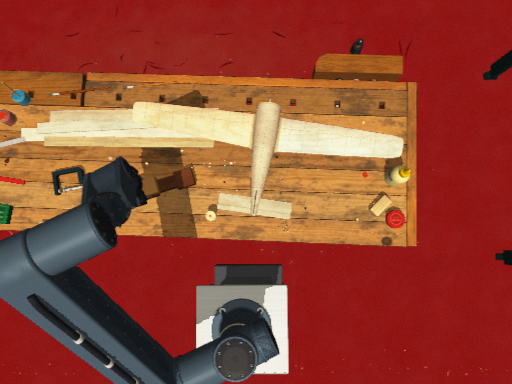

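At least two fallen chips are visible on the bench at (275,145) and (318,160). I'll lift up, level the tool and look.

```bash
python3 -m handwheel '[0,-4,0,0,0,0,4.5,0,-8,0,0,0,0,4.5,0,-12,0,0,0,0.03,4.5,0,-16,0,0,0,0.03,4.5,0,-18,0,0,0,0.03,4.5,4,-18,0,0,0,0.03,4.5,8,-18,0,0,0,0.03,4.5,12,-18,0,0,0,0.03,4.5,14,-18,0,0,0,0.03,4.5,14,-18,0,0,0,0.03,4.5]'; python3 -c "
from m import *
s,H=meas('w11');snap('scene','s11')
plan([.392,.262,.12],17)
"
```

```text
t: 12.93
tcp_pos: [0.5276, 0.2015, 0.2049]
tool_rot: [0.567, -0.422, 0.424, -0.566]
force: [0.1, 0.0, -1.1]
finger_gap: 0.663
inl 0.996875 median res 0.0004
top plane along,across slope, z at tcp [-3.000e-04  2.000e-04  2.527e-01] std 0.0062
front top z 0.2527 tcp along/across -0.057843638980404254 0.0029910683032980273 z 0.20475167960141621 force [-0.1  0.2 -0.6]
shift cm [ -9.31   8.47 -11.21] rot [ 0.    -0.006 -0.001] | tcp [0.5261 0.205  0.2046] t 13.03
```

View pics/w11.png

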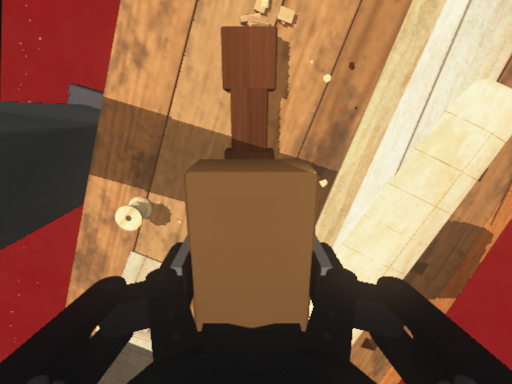

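View pics/s11.png

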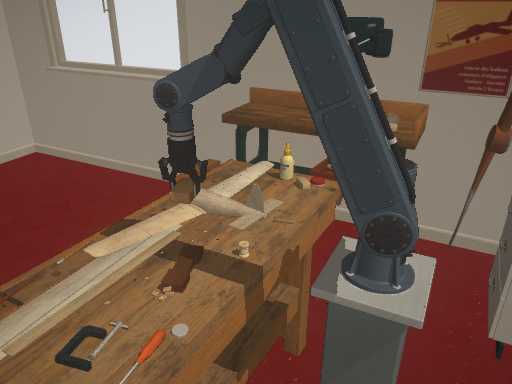

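The caul's visible upper face is clear and the chips lie past its far end near (262,15). I'll zoom in to count them and check that none leans on the caul.

```bash
python3 -c "
from h import *
s=load('w11');H=heights(s)
a=cv2.resize(s['frame'][0:60,210:310,::-1],None,fx=7,fy=7,interpolation=cv2.INTER_CUBIC)
b=cv2.resize(load('s11')['frame'][240:305,140:220,::-1],None,fx=6,fy=6,interpolation=cv2.INTER_CUBIC)
cv2.imwrite('pics/c11.png',a);cv2.imwrite('pics/d11.png',b)
for v in range(0,34,3): print(v,[ (H[v,u,2]*1000).round(0) for u in range(236,300,4)])
"
```

```text
0 [np.float64(-2.0), np.float64(0.0), np.float64(-1.0), np.float64(-0.0), np.float64(0.0), np.float64(6.0), np.float64(7.0), np.float64(8.0), np.float64(5.0), np.float64(1.0), np.float64(-0.0), np.float64(-2.0), np.float64(-0.0), np.float64(1.0), np.float64(-1.0), np.float64(1.0)]
3 [np.float64(1.0), np.float64(-0.0), np.float64(1.0), np.float64(-1.0), np.float64(-1.0), np.float64(7.0), np.float64(7.0), np.float64(7.0), np.float64(-1.0), np.float64(-0.0), np.float64(0.0), np.float64(-1.0), np.float64(-1.0), np.float64(-3.0), np.float64(-0.0), np.float64(-1.0)]
6 [np.float64(-1.0), np.float64(1.0), np.float64(0.0), np.float64(0.0), np.float64(-1.0), np.float64(8.0), np.float64(8.0), np.float64(7.0), np.float64(-1.0), np.float64(-0.0), np.float64(-1.0), np.float64(6.0), np.float64(-1.0), np.float64(-0.0), np.float64(-0.0), np.float64(0.0)]
9 [np.float64(0.0), np.float64(2.0), np.float64(-0.0), np.float64(-1.0), np.float64(0.0), np.float64(7.0), np.float64(8.0), np.float64(8.0), np.float64(1.0), np.float64(-0.0), np.float64(-0.0), np.float64(6.0), np.float64(6.0), np.float64(7.0), np.fl
[... 1625 characters left out ...]
p.float64(32.0), np.float64(32.0), np.float64(-1.0), np.float64(1.0), np.float64(1.0), np.float64(0.0), np.float64(2.0)]
30 [np.float64(32.0), np.float64(33.0), np.float64(32.0), np.float64(32.0), np.float64(32.0), np.float64(32.0), np.float64(32.0), np.float64(31.0), np.float64(31.0), np.float64(32.0), np.float64(31.0), np.float64(-0.0), np.float64(-2.0), np.float64(1.0), np.float64(-1.0), np.float64(2.0)]
33 [np.float64(31.0), np.float64(32.0), np.float64(34.0), np.float64(32.0), np.float64(31.0), np.float64(33.0), np.float64(31.0), np.float64(32.0), np.float64(33.0), np.float64(31.0), np.float64(30.0), np.float64(-1.0), np.float64(-2.0), np.float64(1.0), np.float64(-0.0), np.float64(0.0)]
```

View pics/c11.png

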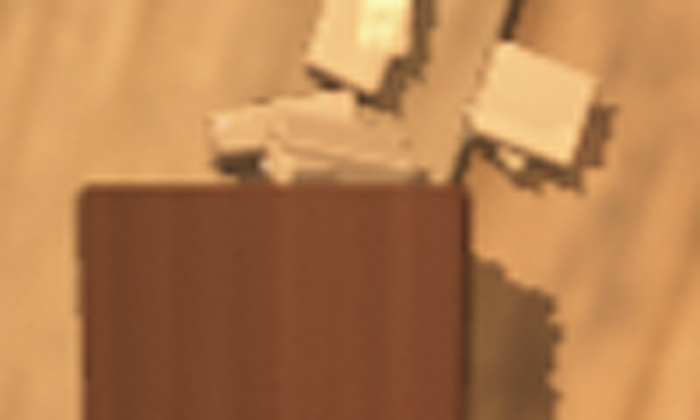

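View pics/d11.png

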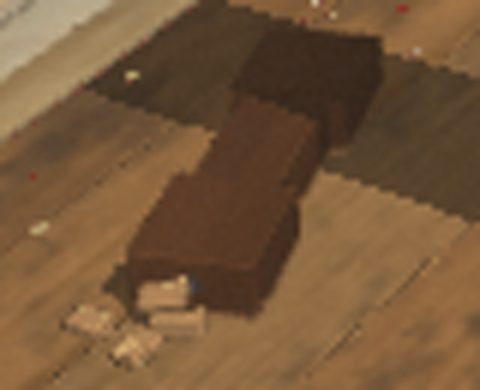

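All four chips are off: two flat on the bench, one lying on another against the caul's end, all below its top face. They'll settle when the caul rises. Now I take the block to a clear spot on the robot side of the caul.

```bash
python3 -m handwheel '[-2,0.5,-2.4,0,0,0,4.5,-4,2,-4.8,0,0,0,4.5,-6,4,-7.2,0,0,0,4.5,-8,6,-9.6,0,0,0,4.5,-9.3,8,-11.2,0,0,0,4.5,-9.3,8.4,-11.2,0,0,0,4.5,-9.3,8.4,-11.2,0,0,0,4.5,-9.3,8.4,-11.2,0,0,0,4.5,-9.3,8.4,-11.2,0,0,0,4.5]'; python3 -c "
from m import *
s,H=meas('w12')
plan([.392,.262,-.0145],17)
"
```

```text
t: 13.78
tcp_pos: [0.394, 0.2634, 0.1214]
tool_rot: [-0.567, 0.421, -0.422, 0.569]
force: [1.1, 0.3, -0.1]
finger_gap: 0.665
inl 0.99640625 median res 0.0004
top plane along,across slope, z at tcp [0.0016 0.0027 0.1692] std 0.0066
front top z 0.1693 tcp along/across 0.037940518956543275 -0.10652024369293558 z 0.12150658088609524 force [ 0.   0.9 -0.3]
shift cm [ 0.05 13.6  -0.28] rot [-0.004 -0.003 -0.   ] | tcp [0.394  0.2631 0.1215] t 13.83
```

View pics/w12.png

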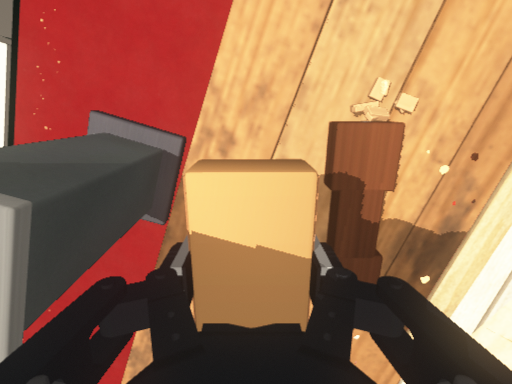

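```bash
python3 -c "
from m import *
s=load('w12')
for u,v in[(185,180),(218,60),(160,270)]: print(p2w(s,u,v,z=0).round(3))
s=load('top0')
for u,v in[(150,233),(120,231)]:print(p2w(s,u,v,z=0).round(3))
"
```

```text
[0.325 0.248 0.   ]
[0.329 0.371 0.   ]
[0.32  0.131 0.   ]
[0.333 0.321 0.   ]
[0.342 0.429 0.   ]
```

The bench edge is at x≈0.325, so I'll nudge 3 mm inward and lower.

```bash
python3 -m handwheel '[0,3,0.3,0,0,0,4.5,0,6.5,0.3,0,0,0,4.5,0,9.5,0.3,0,0,0,4.5,0,11.5,0.3,0,0,0,4.5,0,12.5,0.3,0,0,0,4.5,0,13.1,0.3,0,0,0,4.5,0,13.4,0.3,0,0,0,4.5,0,13.55,0.3,0,0,0,4.5,0,13.55,0.3,0,0,0,4.5]'; python3 -c "
from m import *
s,H=meas('w13')
plan([.397,.262,-.0145],17)"
```

```text
t: 14.58
tcp_pos: [0.3957, 0.2637, -0.0141]
tool_rot: [-0.567, 0.421, -0.422, 0.568]
force: [-0.1, 0.4, -0.9]
finger_gap: 0.665
inl 0.99625 median res 0.0004
top plane along,across slope, z at tcp [0.0022 0.001  0.0336] std 0.0068
front top z 0.0337 tcp along/across 0.038097685498071486 -0.1048181690548225 z -0.013955009857894954 force [-1.2 -1.1  0. ]
shift cm [0.21 0.05 0.08] rot [-0.002 -0.003 -0.   ] | tcp [ 0.3956  0.2638 -0.014 ] t 14.63
```

```bash
python3 -m handwheel '[0,0.05,0,0,0,0,4.5,0,0.1,0,0,0,0,4.5,0,0.13,0,0,0,0,4.5,0,0.13,0,0,0,0,4.5]'; python3 -m handwheel '[0,0,0,0,0,0,6.5,0,0,0,0,0,0,7,0,0,0,0,0,0,8.5,0,0,0,0,0,0,8.5,0,0,0,0,0,0,8.5,0,0,0,0,0,0,8.5,0,-1,0,0,0,0,8.5,0,-3,0,0,0,0,8.5,0,-6,0,0,0,0,8.5,0,-9,0,0,0,0,8.5]'; python3 -m handwheel '[0,-4,0,0,0,0,8.5,0,-4,0,0,0,0,8.5,0,-4,0,0,0,0,8.5,0,-4,0,0,0,0,8.5]';python3 -c "
from m import *
s=snap('wrist','w14')
plan([.507,.258,.12],17)"
```

```text
t: 14.97
tcp_pos: [0.395, 0.2636, -0.0159]
tool_rot: [-0.568, 0.421, -0.421, 0.568]
force: [-0.3, -0.1, 1.5]
finger_gap: 0.667
t: 15.8
tcp_pos: [0.3939, 0.2631, 0.0747]
tool_rot: [0.569, -0.422, 0.421, -0.567]
force: [-0.2, 0.6, -0.2]
finger_gap: 1.0
t: 16.13
tcp_pos: [0.3945, 0.2634, 0.1143]
tool_rot: [-0.568, 0.421, -0.421, 0.568]
force: [-0.4, -0.6, -0.7]
finger_gap: 0.995
shift cm [ 3.77 -0.67 10.67] rot [ 0.002 -0.003  0.   ] | tcp [0.3939 0.2632 0.1134] t 16.18
```

View pics/w14.png

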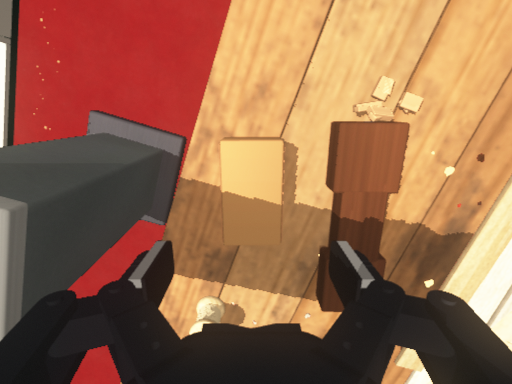

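The block lies flat at (252,190), and the caul is clear at (368,215). Moving over the caul.

```bash
python3 -m handwheel '[0.8,-0.7,2.4,0,0,0,8.5,1.6,-0.7,4.8,0,0,0,8.5,2.4,-0.7,7.2,0,0,0,8.5,3.2,-0.7,9.6,0,0,0,8.5,6,-0.7,10.7,0,0,0,8.5,9.8,-0.7,10.7,0,0,0,8.5,9.8,-0.7,10.7,0,0,0,8.5,9.8,-0.7,10.7,0,0,0,8.5]';python3 -c "
from m import *
s=snap('wrist','w15');print(manip.sense()['tcp_pos'])"
```

```text
t: 16.85
tcp_pos: [0.525, 0.1988, 0.1187]
tool_rot: [0.568, -0.424, 0.421, -0.566]
force: [-0.4, 0.9, -0.6]
finger_gap: 0.996
[0.52433367 0.19986886 0.1189349 ]
```

View pics/w15.png

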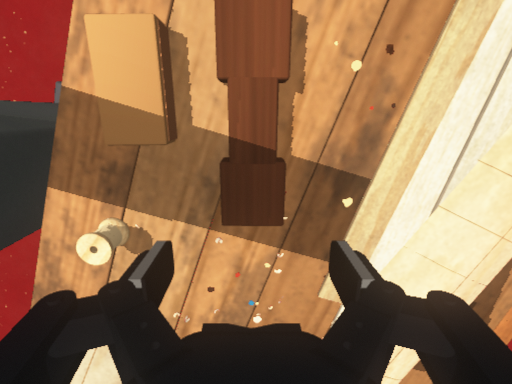

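The near end is (223,226)–(285,225), and the waist shoulders sit at v≈160 and v≈80. The notches are free of chips.

```bash
python3 -c "
from m import *
s=load('w15');H=heights(s)
m=(H[...,2]>.026)&(H[...,2]<.04);m[:,:210]=0;m[:,300:]=0;m[235:]=0
q=lambda u,v:p2w(s,u,v,z=.032)[:2]
Em=(q(223,226)+q(285,225))/2
sn=(q(225,159)+q(280,159))/2; sf=(q(225,80)+q(280,80))/2
a=sf-Em;a/=np.linalg.norm(a);print(np.degrees(np.arctan2(-a[0],a[1])))
print('from end',Em+.1*a,'notch mid',(sn+sf)/2, 'notch len',np.linalg.norm(sf-sn))
for v in(100,120,140):
  r=np.where(m[v])[0];print(v,r.min(),r.max(),q(r.min(),v),q(r.max(),v),(q(r.min(),v)+q(r.max(),v))/2)
for v in(170,185,200,215):
  r=np.where(m[v])[0];print(v,r.min(),r.max(),(q(r.min(),v)+q(r.max(),v))/2)
plan([.507,.258,.0],17)
"
```

```text
17.320278760215743
from end [0.50648145 0.26330634] notch mid [0.50614746 0.26313871] notch len 0.0672234312328546
100 227 277 [0.47998292 0.27373644] [0.52136263 0.28606326] [0.50067278 0.27989985]
120 228 276 [0.48517143 0.25789435] [0.52572693 0.26998994] [0.50544918 0.26394214]
140 228 276 [0.48971897 0.24111443] [0.53114095 0.25348367] [0.51042996 0.24729905]
170 219 284 [0.51786192 0.22081426]
185 220 284 [0.52245081 0.20710447]
200 220 283 [0.5262755  0.19264661]
215 221 283 [0.53117235 0.1779637 ]
shift cm [-6.05 11.9   0.07] rot [ 0.004 -0.005 -0.001] | tcp [0.5243 0.1999 0.1189] t 16.9
```

```bash
python3 -c "
from m import *
plan([.506,.2622,-.017],17.2)"; python3 -m handwheel '[-3.5,0,0,0,0,0,8.5,-6.5,0,-0.1,0,0,0,8.5,-6.5,0,-0.1,0,0,0,8.5,-6.5,3,-0.1,0,0,0,8.5,-6.5,6,-0.1,0,0,0,8.5,-6.5,8,-0.1,0,0,0,8.5,-6.5,8,-0.1,0,0,0,8.5,-6.5,8,-0.1,0,0,0,8.5]';python3 -c "
from m import *
plan([.506,.2622,-.017],17.2)
s=snap('wrist','w16')"
```

```text
shift cm [-6.48 13.6   0.1 ] rot [ 0.004 -0.008 -0.001] | tcp [0.5243 0.1999 0.1189] t 16.9
t: 17.57
tcp_pos: [0.5038, 0.2629, 0.0395]
tool_rot: [0.569, -0.422, 0.42, -0.567]
force: [0.9, -0.2, -0.2]
finger_gap: 0.997
shift cm [0.13 5.65 0.21] rot [ 0.004 -0.005 -0.   ] | tcp [0.5038 0.2629 0.0395] t 17.57
```

View pics/w16.png

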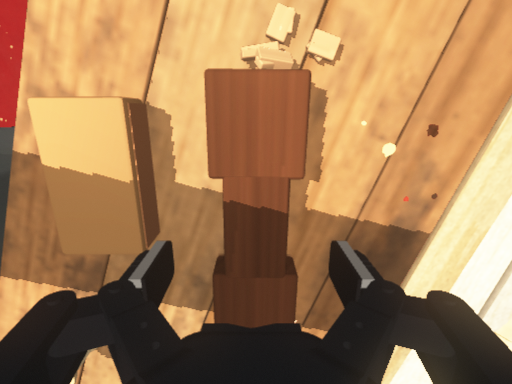

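```bash
python3 -m handwheel '[0.1,1,0.2,0.004,-0.005,0,8.5,0.1,2.5,0.2,0.004,-0.005,0,8.5,0.1,4,0.2,0.004,-0.005,0,8.5,0.1,5,0.2,0.004,-0.005,0,8.5,0.1,5.5,0.2,0.004,-0.005,0,8.5,0.1,5.6,0.2,0.004,-0.005,0,8.5,0.1,5.6,0.2,0.004,-0.005,0,8.5]';python3 -m handwheel '[0,0,0,0,0,0,6,0,0,0,0,0,0,5,0,0,0,0,0,0,3,0,0,0,0,0,0,3,0,0,0,0,0,0,3,0,0,0,0,0,0,3,0,0,0,0,0,0,3,0,0,0,0,0,0,3,0,0,0,0,0,0,3]' 80;python3 -c "
from m import *
plan([.506,.2622,-.017],17.2)
s=snap('wrist','w17')"
```

```text
t: 18.2
tcp_pos: [0.5083, 0.2623, -0.015]
tool_rot: [-0.568, 0.419, -0.421, 0.57]
force: [0.1, -0.6, 0.4]
finger_gap: 1.0
t: 18.95
tcp_pos: [0.5086, 0.2624, -0.0142]
tool_rot: [-0.567, 0.419, -0.421, 0.57]
force: [-0.1, -0.6, 6.0]
finger_gap: 0.505
shift cm [-0.05  0.27 -0.26] rot [-0.006 -0.001  0.   ] | tcp [ 0.5086  0.2624 -0.0142] t 18.95
```

View pics/w17.png

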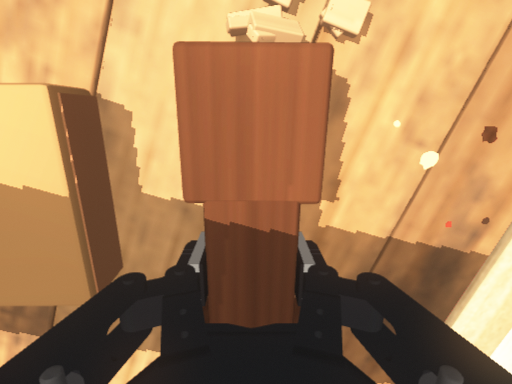

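The fingers have stopped on the waist at about 43 mm. I'll lift smoothly 19 cm.

```bash
python3 -m handwheel '[0,-0.5,0,0,0,0,3,0,-1.5,0,0,0,0,3,0,-3,0,0,0,0,3,0,-5,0,0,0,0,3,0,-7.5,0,0,0,0,3,0,-10,0,0,0,0,3,0,-12.5,0,0,0,0,3,0,-15,0,0,0,0,3,0,-17,0,0,0,0,3,0,-18.5,0,0,0,0,3]' 100;python3 -m handwheel '[0,-0.5,0,0,0,0,3,0,-0.5,0,0,0,0,3,0,-0.5,0,0,0,0,3,0,-0.5,0,0,0,0,3,0,-0.5,0,0,0,0,3,0,-0.5,0,0,0,0,3]';python3 -c "
from m import *
plan([.506,.2622,.17],17.2)
s=snap('wrist','w18');snap('scene','s18');H=heights(s)
tc=manip.sense()['tcp_pos']
ax=np.array([-np.sin(np.radians(17.2)),np.cos(np.radians(17.2))]);cx=np.array([ax[1],-ax[0]])
m=np.zeros((384,512),bool);m[40:300,170:340]=1
m&=abs(H[...,2]-tc[2]-.047)<.02
P=H[m];D=P[:,:2]-tc[:2];A=np.c_[D@ax,D@cx,np.ones(len(P))]
from scipy.optimize import least_squares
k=least_squares(lambda k:A@k-P[:,2],[0,0,np.median(P[:,2])],loss='cauchy',f_scale=.001).x
print(k.round(4),len(P),(abs(A@k-P[:,2])<.002).mean(),'bottom z',k[2]-.032)
"
```

```text
t: 19.83
tcp_pos: [0.5071, 0.262, 0.172]
tool_rot: [-0.567, 0.419, -0.421, 0.57]
force: [0.5, -0.9, -3.7]
finger_gap: 0.498
t: 20.33
tcp_pos: [0.5065, 0.2618, 0.1735]
tool_rot: [-0.568, 0.42, -0.42, 0.569]
force: [-0.8, 0.2, -3.7]
finger_gap: 0.498
shift cm [-0.06  0.35 -0.04] rot [-0.001 -0.001 -0.   ] | tcp [0.5065 0.2618 0.1735] t 20.33
[-0.0008 -0.0035  0.2196] 35503 0.92980874855646 bottom z 0.18763076353454608
```

View pics/w18.png

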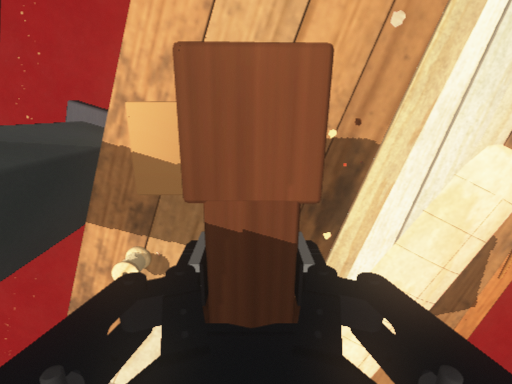

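View pics/s18.png

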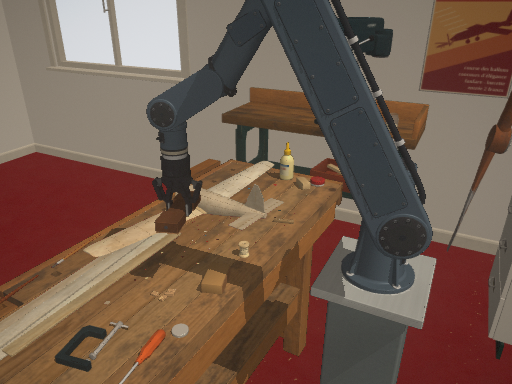

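The caul is held level (slopes under 0.004) with its underside about 0.19 m up. The block is flat on the bench at (213,282) and the chips are at (163,293). One settling call and a last check.

```bash
python3 -m handwheel '[0,0,0,0,0,0,3,0,0,0,0,0,0,3,0,0,0,0,0,0,3,0,0,0,0,0,0,3,0,0,0,0,0,0,3,0,0,0,0,0,0,3]';python3 -c "
from m import *
s=snap('scene','s19');t=snap('top','t19');st=manip.sense();print(st['tcp_pos'],st['qd'].round(4),st['finger_gap'],st['force'])
cv2.imwrite('pics/e19.png',cv2.resize(s['frame'][230:310,130:260,::-1],None,fx=6,fy=6,interpolation=cv2.INTER_CUBIC))
H=heights(t);a=heights(load('top0'))
for n,u,v in(('off',381,205),('reel',211,215)): print(n,H[v-4:v+5,u-4:u+5,2].mean().round(4),a[v-4:v+5,u-4:u+5,2].mean().round(4))
d=np.abs(t['frame'].astype(int)-load('top0')['frame']).max(2)
print('diff off',(d[190:220,365:400]>25).sum(),'reel',(d[206:226,202:222]>25).sum(),'peg',(d[215:240,276:294]>25).sum())
"
```

```text
t: 20.93
tcp_pos: [0.5073, 0.262, 0.1749]
tool_rot: [-0.568, 0.419, -0.421, 0.57]
force: [0.2, 0.4, -3.5]
finger_gap: 0.498
[0.5073104  0.26202329 0.17487571] [-0.001  -0.0001  0.002  -0.0013  0.      0.0006] 0.4953859227265462 [-0.42741762  0.25841647 -3.54126942]
off 0.0442 0.0447
reel 0.0345 0.0341
diff off 115 reel 0 peg 0
```

View pics/e19.png

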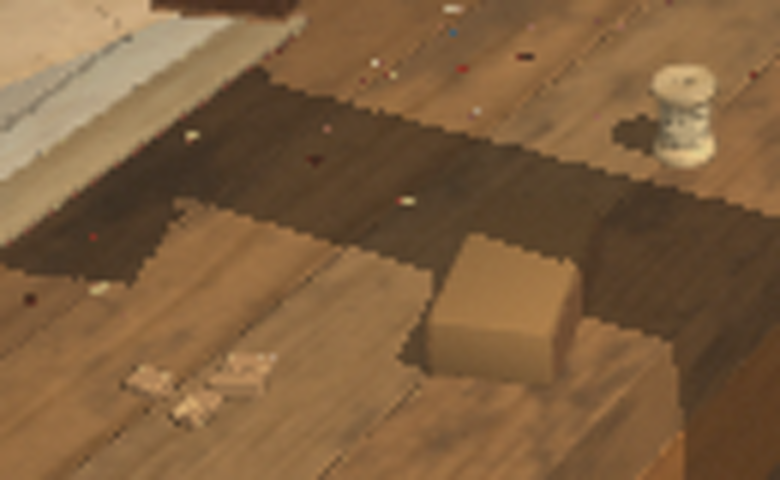

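```bash
python3 -c "
from m import *
t=load('t19');s=load('s19');f=np.vstack([cv2.resize(x['frame'][180:225,355:410,::-1],None,fx=6,fy=6,interpolation=cv2.INTER_CUBIC) for x in(load('top0'),t)])
cv2.imwrite('pics/f19.png',f)
H=heights(t);hm=H[...,2];m=((hm>.02)&(hm<.06)).astype(np.uint8);l=cv2.connectedComponentsWithStats(m)
k=l[1]==l[1][205,381];print(cv2.minAreaRect(H[k][:,:2].astype(np.float32)*1000))
K=heights(s)
for v in range(285,304,2):print(v,[int(K[v,u,2]*1000) for u in range(148,180,2)])
"
```

```text
((420.80340576171875, -485.7918701171875), (34.859962463378906, 71.4643783569336), 44.116905212402344)
285 [729, 0, -1, -2, -4, 0, 2, -1, -1, -2, 1, -2, 0, 0, -1, 0]
287 [0, -2, -1, -1, -1, -1, -1, -4, -2, 0, -2, -2, 0, -1, 0, 0]
289 [-2, -2, -2, 0, -2, 0, -3, -3, -2, -1, 7, 4, 5, 4, 0, 1]
291 [0, 0, 0, 5, -1, 0, -2, 0, 0, 1, 4, 3, 8, 5, 0, 0]
293 [-2, -1, 5, 4, 5, 4, -4, 0, -1, 8, 10, 9, 10, 4, -2, -1]
295 [0, -2, 0, 4, 2, -4, 0, 6, 7, 2, 1, 3, 4, -1, 0, -2]
297 [-1, 1, -2, -1, -2, -2, 3, 4, 4, 3, -1, -3, -1, -4, -2, -2]
299 [-1, -2, 729, -2, 0, 0, 4, 4, 0, 0, -2, -2, -1, -2, 0, 0]
301 [-3, -4, -2, 2, 729, -1, 0, 2, 0, -2, -2, 0, 0, -2, -2, -2]
303 [-4, -2, 0, 0, -2, 0, 0, -1, -1, 1, -3, -4, -2, -1, 1, -2]
```

View pics/f19.png

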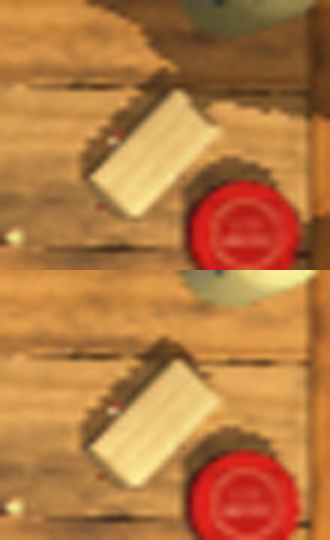

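The offcut hasn't moved; only the arm's shadow over it changed. The chips lie at bench level, two of them touching or overlapping. Handing in.

```bash
python3 -c "
from station import manip
print(manip.sign_off())"
```

```text
the job is handed in; nothing more can be done
None
```

I swept all four chips off the left end of the caul with the cork block and laid the block flat on the bench in front of the caul. I then lifted the caul by its waist and handed in at about 21 s, still holding it.

**What the last checks showed:**
- **Caul:** it is level to about 0.2°, swept face up, with its underside about 19 cm above the bench. The arm was essentially at rest, with a 100 N grip.
- **Chips:** all four are on the bench. In the last pictures two of them touch or overlap slightly.
- **Other objects:** the offcut and cotton reel are where they were. There was no image change where the peg lies, but I saw it only partly.
- **Forces:** the highest reading printed at the end of a move was about 6 N, when the fingers closed on the caul.

**What went wrong or disagreed:**
- **Fingertip position:** the cameras showed the fingertips about 36 mm further back along the tool than the description says. My first close therefore passed over the block without touching it, and I worked from measured tip heights after that.
- **False tilt reading:** gaps in the depth picture made the held block look tilted by 7°. A better fit showed it was level, and I corrected the tool before sweeping.

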